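# Release the safety pawl and bring the hold-down arm onto the glued lid

## Task

The lid has just been glued into the housing that is clamped in the hold-down fixture. Press the red thumb tab of the safety pawl down until the pawl clicks out of the teeth and stays out, then push the swing arm down by its black crossbar, past its teeth, until its rubber shoe presses on the lid, and leave it down with the pawl still out. Use the fingertips only: pinch or lift nothing, do not raise the arm, do not shift the lid, and leave the other things on the bench alone.

Things in the scene. Friction and masses are not known exactly. Their poses are not given: they have to be found in the camera images.
- hold_down: fixed hold-down fixture: aluminium base plate 300 x 150 x 12 mm with a nest, and an upright blue side plate 131 mm high. Origin: on the bench under the base plate, z up; -x points from the hinge along the arm over the nest, +x to the thumb tab, +y to the side with teeth and pawl. In this frame (mm): nest centre x -65; arm hinge x 60, z 82; pawl hinge x 122, y 27, z 118 (both axes along y)
- swing_arm (a joint): angle of the grey swing arm above level, rad: 0 = level; the shoe meets the lid at about 0 to -0.01; 0.50 to 0.85 at the start; grows as it rises (stop at 0.95). Stiff friction hinge: it stays where it is left; pushing it down takes about 5 to 9 N at the crossbar. With the pawl in, steel teeth (every 0.175 rad) stop it going down after at most one tooth of play
- hinge (a point): point on the arm's hinge axis, at the arm's mid-width, 82 mm above the bench
- crossbar (a point): middle of the black crossbar at the free end of the swing arm: round bar, 22 mm diameter, 66 mm long, parallel to the hinge axis and 200 mm from it; it follows an arc about point hinge, whose radius is level when the arm joint reads 0
- shoe (a point): middle of the lower face of the arm's round black rubber shoe (34 mm diameter), 125 mm from the hinge along the arm and 32 mm under its centre line (arm tube 18 x 18 mm)
- pawl (a joint): angle of the steel hook pawl, rad: 0 to about 0.11 = in the teeth (engaged, as at the start), 0.32 = fully out against its stop; grows as the thumb tab is pressed down. A spring plunger makes it snap: the tab takes about 3 to 5 N until about 0.17, beyond that the pawl jumps out by itself and stays out when let go
- tab (a point): centre of the upper face of the red thumb tab on the pawl's tail (23 mm along the fixture's x, 25 mm along its y, 7 mm thick), 48 mm from the pawl hinge on the side away from the arm, 125 to 131 mm above the bench when engaged; it sinks 10 to 15 mm in the full throw and then slopes 0.32 rad. Nothing stands above it
- lid: turned aluminium lid, 116 mm flange with a 75 mm boss, 26 mm high, lying loose (glue still wet) in the black round housing (141 mm, 33 mm high) that is clamped in the nest; origin: centre of its underside; its top is about 50 mm above the bench
- finished_unit: bystander: finished round unit with a grey face and an orange pointer, 148 mm diameter, 63 mm high; origin: centre of underside
- bush_a: bystander: cream plastic flanged bush, 24 mm diameter, 22 mm high; origin: centre of underside
- paste_tin: bystander: round tin with a yellow lid, 57 mm diameter, 24 mm high; origin: centre of underside
There are look-alikes about, which are no part of the job. What is meant by the lid is not orange, and is the larger of those in its own colour.

How it is judged:
On the way, in this order (a step that is already met when the one before it is completed fails the run):
1. the pawl is out of the teeth while the arm is still up (value of joint pawl above 0.26 rad and value of joint swing_arm above 0.3 rad), for 0.2 s.
2. the arm is down with its shoe on the lid (value of joint swing_arm below 0.03 rad and contact force between swing_arm and lid above 0.5 N), for 0.2 s.
At the end, for the whole second after the job is handed in: the arm is down (within 0.03 rad of level) and its shoe presses on the lid with more than 0.5 N, the pawl is out of the teeth (more than 0.26 rad), the arm is at rest, and the lid is within 10 mm of where it lay (all of step 2 and value of joint pawl above 0.26 rad and velocity of joint swing_arm below 0.02 rad/s and distance of lid from where it was at the start of the episode below 0.01 m); the robot touches nothing.
It fails at once if the lid is lifted or shifted (distance of lid from where it was at the start of the episode above 0.012 m).
It fails at once if the arm is lifted (value of joint swing_arm above 0.92 rad).
It fails at once if the arm is moved well over a tooth (65 mm at the crossbar) while the pawl is in (distance of crossbar from where it was at the start of the episode above 0.065 m and value of joint pawl below 0.15 rad).
It fails at once if a bystander is lifted or shifted by more than 30 mm (distance of any of finished_unit, bush_a, paste_tin from where it was at the start of the episode above 0.03 m).
It also fails if it takes over 35 s, if anything falls off the work surface, if the arm or the gripper's body presses on something with over 40 N, if the wrist force passes 120 N, or if a joint passes its speed limit or range.

## Robot

A 6-joint arm with a two-finger parallel gripper is mounted at the origin on the work surface; the furniture and walls round the work are solid. World frame = base frame: x ahead of the robot, y to its left, z up, the work surface at z = 0. Lengths are in m, angles in rad, forces in N, time in s.
With the tool pointing down it reaches from about 0.35 to 0.775 m from the base axis. Payload 5.5 kg.
Tool frame: the origin (TCP) lies between the finger pads; the fingertips stand 17 mm ahead of it and the grasp point (between the pads) lies 2 mm behind it (env.finger_overhang is the distance from the TCP to the fingertips, in m); z points along the fingers, y is the line along which they close (so a half turn about z gives the same grasp; the last joint's range is limited). The gripper opens to 85 mm and grips with 20 to 120 N. Pads are 22 mm wide; open, the fingers measure 114 mm over their backs; the gripper's body (76 mm by 85 mm) begins 54 mm behind the grasp point. The pads swing forward as they close: fully open they stand 13 mm farther back than shut.
Start: joints at [-1.442, 0.313, 0.046, 1.304, 0, 1.431], TCP at [0.153, -0.554, 0.227] pointing down, gripper open.
Joint ranges: [-2.76, 2.76], [-0.86, 1.69], [-1.03, 1.26], [-2.2, 2.34], [-1.47, 1.5], [-3.14, 3.14]. Speed limits (rad/s): [2.57, 2.57, 3.14, 3.14, 3.14, 3.14].

## Interface

Orientations are given as a unit quaternion [w, x, y, z].
In Python, from workcell import env gives the robot as it stands. The module is installed in compiled form; this text tells all that it offers.
- The arm moves only by the shell command python3 -m pendant 'ROWS' [FORCE]. ROWS is JSON, a list of rows, each a list of 5 numbers: the gripper's target within -1 to 1 (fully open at 1, half-way at 0, shut at -1), then the shift along the tool's x, y, z in m, then the turn about the tool's z in rad. A call has 1 to 8 rows; each row shifts and turns the commanded pose from where the row before left it, along the tool's axes as they then stand; what a row does not reach is not made up. A row lasts 1/8 s, in which the tool goes at most 62.5 mm and 10.7 degrees, less where a joint would pass 70% of its speed; a pose out of reach is approached as far as the arm can. A call with a gripper value outside its range is refused whole. The fingers move at their own pace and stop on an object; FORCE is the grip in N (left out, the last holds). Time passes only in rows, so rows that do not move let the fingers close. It gives the time, the measured TCP pose, the force, the opening and the grip force at its end, in the units of the state.
- env.get_state(): the state, without advancing time (a new reading comes with each control period).
- env.read_camera(name): name is "scene" or "top" or "wrist"; returns the picture (400x640x3 uint8, red, green, blue); there is no depth.
- env.calibration(name): a dict with "K" (3x3 intrinsics, pixels), "T" (4x4, takes a point from camera to world coordinates); the wrist camera has in their place "tool_from_camera" (4x4, takes a point from camera to tool coordinates, whose origin is the TCP and whose axes are the flange's). Camera axes: x right, y down, z forward; pixel columns grow to the right and rows downward; lengths in m; the calibration is good to about 2 mm. A picture is of the moment at which its call begins: read the wrist's pose just before it. calibration takes no time and is no camera call.
- env.hand_in(): hands the job in; it is judged then, once.
Trained networks look in the newest picture that a camera, given by its name, has taken for a name from the list of things; names that differ only in an ending like _2 or _b are one class to them, and where a whole thing is asked for, a point or a joint stands for the part that bears it (a point fixed in the world has none). Each returns a list of dicts, best first, with "score" (0 to 1); they miss things now and then, are a little off and sometimes report something else, mostly with a low value. They report only what shows in the picture. A call takes as long as a camera call. They do not tell look-alikes from the thing itself.
- env.recognise(camera, label): "centre" ([column, row] in pixels, amid what is visible of it).
The state is a dict: "clock": time; "joint_pos": joint angles; "qvel": joint speeds; "tau": joint torques, N m; "tcp_pos": TCP position; "orientation": TCP orientation; "wrist_force": force on the tool from outside, world axes, zero at the start; "ft_torque": the same for the moment, N m; "finger_gap": finger opening in m; "grip_force": force on a finger pad.
Only numpy, scipy, OpenCV 4.12 (cv2) and the standard library are available. Lean on these libraries where they do the work, as an engineer would, in place of code of your own. Each camera call takes 0.05 s, during which the arm holds its last target. There are 200 camera calls.

## Working session

There is one attempt and no reset: what is moved stays moved. The work goes in short steps, Python scripts to look and compute and a shell command to move; the robot and the scene stay as the last step left them, time stands still between calls to the robot, and variables do not carry over. Pictures are saved under pics/ and viewed, at most 10 in all, crops included, and the job is handed in when it is done.

```bash
mkdir -p pics; python3 - <<'E'
from workcell import env
import cv2,numpy as np
s=env.get_state();print(s['clock'],s['tcp_pos'],s['orientation'],s['finger_gap'],env.finger_overhang)
for c in("scene","top"):
    im=env.read_camera(c);cv2.imwrite(f'pics/{c}0.png',im[:,:,::-1])
    k=env.calibration(c);print(c,np.round(k['K'],1).tolist(),np.round(k['T'],4).tolist())
    for l in("crossbar","tab","lid","hold_down","shoe","hinge","finished_unit"):
        print(l,[(np.round(d['centre'],1).tolist(),round(d['score'],2)) for d in env.recognise(c,l)][:3])
E
```

```text
0.0 [ 0.15263238 -0.55378798  0.22597616] [-9.72708355e-04  9.90980046e-01  1.34005980e-01  1.57787785e-05] 0.08542176294910821 0.017
scene [[511.0, 0.0, 325.0], [0.0, 511.0, 201.3], [0.0, 0.0, 1.0]] [[-0.6553, -0.563, 0.5035, -0.1757], [-0.7551, 0.4731, -0.4538, 0.8374], [0.0173, -0.6776, -0.7352, 1.1055], [0.0, 0.0, 0.0, 1.0]]
crossbar [([330.3, 183.8], 0.56)]
tab [([334.0, 238.2], 0.75)]
lid [([339.5, 203.4], 0.8), ([259.8, 272.2], 0.71)]
hold_down [([329.4, 229.8], 0.78)]
shoe [([331.6, 181.0], 0.91)]
hinge [([330.5, 233.9], 0.77), ([327.6, 185.1], 0.7)]
finished_unit [([411.1, 160.7], 0.82)]
top [[387.6, 0.0, 318.6], [0.0, 387.6, 202.0], [0.0, 0.0, 1.0]] [[0.0236, -0.9847, 0.1726, 0.3016], [-0.9996, -0.0203, 0.021, 0.214], [-0.0172, -0.173, -0.9848, 1.287], [0.0, 0.0, 0.0, 1.0]]
crossbar [([339.9, 189.9], 0.58)]
tab [([303.4, 234.9], 0.73)]
lid [([208.3, 204.5], 0.96), ([344.9, 193.8], 0.77), ([255.0, 206.5], 0.71)]
hold_down [([320.3, 212.9], 0.75)]
shoe [([339.4, 192.9], 0.8)]
hinge [([322.0, 214.9], 0.63), ([393.7, 227.0], 0.36)]
finished_unit [([442.2, 206.6], 0.94)]
```

View pics/scene0.png

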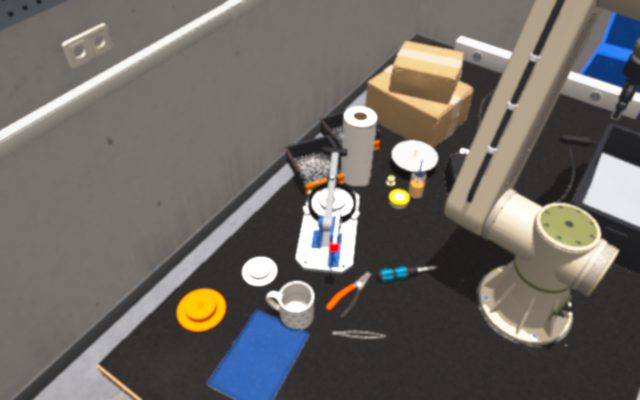

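View pics/top0.png

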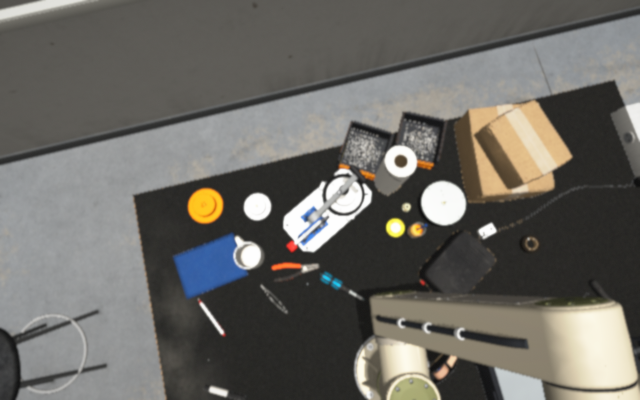

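The scene view shows the fixture at about (330,230), with the red tab at (334,247) and the crossbar at (335,152). The top view shows the tab at (292,246) and the crossbar near (350,178).

Lid candidates in the top view are the silver disc in the nest (345,194), the loose silver disc (257,206) and the orange disc (205,205). The one meant is in the nest, because it sits in the black housing and isn't orange. I'll confirm that in an enlarged crop.

```bash
python3 - <<'E'
import cv2,numpy as np
a=cv2.imread('pics/top0.png')[160:260,240:400];b=cv2.imread('pics/scene0.png')[130:280,240:400]
a=cv2.resize(a,None,fx=5,fy=5,interpolation=cv2.INTER_CUBIC)[:, :]
cv2.imwrite('pics/topc.png',a)
cv2.imwrite('pics/scenec.png',cv2.resize(b,None,fx=4,fy=4,interpolation=cv2.INTER_CUBIC))
E
```

```text
(no output)
```

View pics/topc.png

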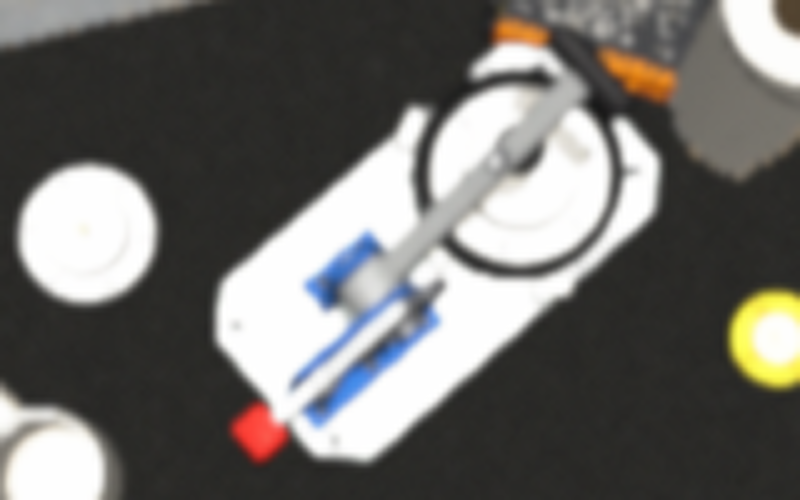

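View pics/scenec.png

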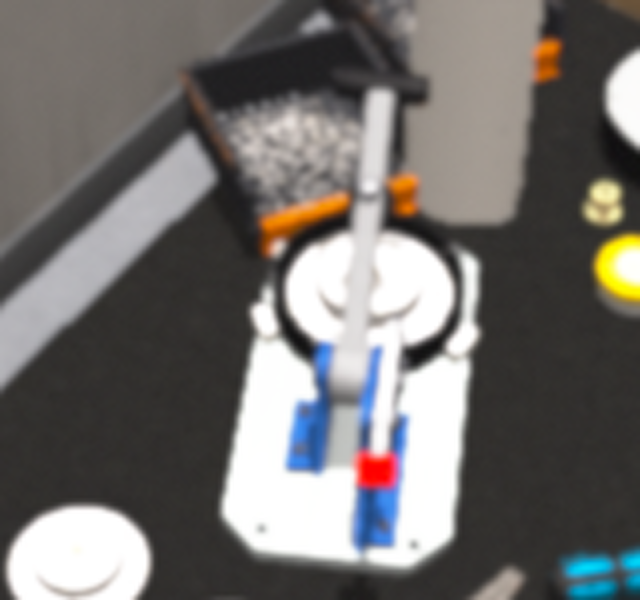

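The crop confirms it: the lid is the larger silver disc in the black ring at top (344,194). The tab is at top (292,246) and scene (334,247), and the crossbar at top (357,174) and scene (335,151). Next I fit the fixture pose and the arm angle.

```bash
cat > h.py <<'E'
from workcell import env
import numpy as np
from scipy.optimize import least_squares
from scipy.spatial.transform import Rotation as R
def proj(c,p):
    k=env.calibration(c);q=np.linalg.inv(k['T'])@np.r_[p,1];u=k['K']@q[:3];return u[:2]/u[2]
def world(v,p):
    return np.r_[v[:2]+R.from_euler('z',v[2]).as_matrix()[:2,:2]@np.array(p[:2]),p[2]]
def pts(q): return dict(tab=(.170,.027,.128),bar=(.06-.2*np.cos(q),0,.082+.2*np.sin(q)),ring=(-.065,0,.045))
def local(state,p): # world point -> tool axes shift from TCP
    w,x,y,z=state['orientation'];return R.from_quat([x,y,z,w]).inv().apply(np.array(p)-state['tcp_pos'])
E
python3 - <<'E'
from h import *
ob={'top':dict(tab=(292,246.4),bar=(357.6,174),ring=(344,194.4)),'scene':dict(tab=(334,247),bar=(335,150.8),ring=(332.5,202.5))}
def f(v): return np.concatenate([proj(c,world(v,pts(v[3])[n]))-o for c in ob for n,o in ob[c].items()])
best=min((least_squares(f,[.35,.2,y,.65]) for y in np.arange(-3,3,1.)),key=lambda r:r.cost)
v=best.x;print(v,np.round(best.fun,1))
s=env.get_state()
for n,p in pts(v[3]).items(): print(n,world(v,p),local(s,world(v,p)))
print('bar0',world(v,pts(0)['bar']))
print(R.from_quat(np.roll(s['orientation'],-1)).as_matrix().round(3))
E
```

```text
[0.50131815 0.20904214 2.31361222 0.52393508] [-0.5  0.8 -0.1  1.  -0.9  0.2 -0.   0.2  0.3  0.4 -0.5 -3.8]
tab [0.36644885 0.31599667 0.128     ] [ 0.43720298 -0.78239865  0.09885502]
bar [0.57786332 0.1256838  0.18205824] [ 0.59049301 -0.54277396  0.04482228]
ring [0.54528185 0.16116529 0.045     ] [ 0.56850367 -0.5856484   0.18187592]
bar0 [0.59600921 0.10592277 0.082     ]
[[ 0.964  0.266  0.   ]
 [ 0.266 -0.964 -0.   ]
 [-0.     0.    -1.   ]]
```

```bash
python3 - <<'E'
from h import *
import itertools
# roll top centre (top 401,161; scene 360,117): triangulate; base spots on bench
def g(p): return np.concatenate([proj('top',p)-(401,161),proj('scene',p)-(361,116)])
r=least_squares(g,[.55,.05,.25]);print('roll top',r.x,r.fun.round(1))
for n,o in dict(bottle=((417,230),(419,182)),).items():
    r=least_squares(lambda p:np.concatenate([proj('top',p)-o[0],proj('scene',p)-o[1]]),[.5,0,.05]);print(n,r.x,r.fun.round(1))
s=env.get_state()
for w in [(.42,-.30,.30),(.45,0.05,.30),(.366,.316,.20)]: print(w,local(s,w).round(3))
E
```

```text
roll top [0.60942179 0.00528223 0.22275075] [ 0.3  0.4 -0.5 -0.1]
bottle [ 0.43291435 -0.07802219  0.04457437] [ 0.5  0.6 -0.7 -0.1]
(0.42, -0.3, 0.3) [ 0.325 -0.174 -0.073]
(0.45, 0.05, 0.3) [ 0.447 -0.504 -0.073]
(0.366, 0.316, 0.2) [ 0.437 -0.783  0.027]
```

```bash
python3 -m pendant '[[-1,0,0,-0.01,-0.1627],[-1,0,0,-0.01,-0.1627],[-1,0,0,-0.01,-0.1627],[-1,0,0,-0.01,-0.1627],[-1,0,0,-0.01,-0.1627],[-1,0,0,-0.01,-0.1627],[-1,0,0,-0.01,-0.1627],[-1,0,0,0,-0.1627]]'; python3 -c "
from h import *
s=env.get_state();print(s['joint_pos'],s['finger_gap'])
for w in [(.42,-.30,.30),(.45,0.05,.30),(.366,.316,.20)]: print(w,local(s,w).round(3))"
```

```text
clock: 1.8
tcp_pos: [0.1528, -0.5548, 0.2979]
orientation: [0.001, 0.705, 0.709, -0.001]
wrist_force: [0.5, 0.9, -0.1]
finger_gap: -0.0
grip_force: 0.0
[-1.44160945e+00  3.05783384e-01  2.08055178e-01  1.47124098e+00
  1.98308349e-05  1.24261573e-01] -5.275169469524749e-06
(0.42, -0.3, 0.3) [ 0.253  0.268 -0.002]
(0.45, 0.05, 0.3) [ 0.603  0.3   -0.003]
(0.366, 0.316, 0.2) [0.87  0.218 0.096]
```

```bash
python3 -m pendant '[[-1,0.032,0.034,0,0],[-1,0.032,0.034,0,0],[-1,0.032,0.034,0,0],[-1,0.032,0.034,0,0],[-1,0.032,0.034,0,0],[-1,0.032,0.034,0,0],[-1,0.032,0.034,0,0],[-1,0.032,0.034,0,0]]'; python3 -m pendant '[[-1,0.044,0.004,0,0],[-1,0.044,0.004,0,0],[-1,0.044,0.004,0,0],[-1,0.044,0.004,0,0],[-1,0.044,0.004,0,0],[-1,0.044,0.004,0,0],[-1,0.044,0.004,0,0],[-1,0.044,0.004,0,0]]'; python3 -c "
from h import *
s=env.get_state();print(s['joint_pos'])
for w in [(.366,.316,.20)]: print(w,local(s,w).round(3))"
```

```text
clock: 2.8
tcp_pos: [0.4258, -0.2974, 0.2971]
orientation: [0.0, 0.707, 0.707, -0.0]
wrist_force: [0.7, -0.1, -1.3]
finger_gap: -0.0002
grip_force: 0.0
clock: 3.8
tcp_pos: [0.457, 0.0549, 0.2971]
orientation: [0.0, 0.707, 0.707, 0.0]
wrist_force: [0.1, -0.4, 0.5]
finger_gap: 0.0
grip_force: 0.0
[-5.50126550e-02  7.66763269e-02 -7.75372959e-02  1.41578074e+00
 -1.17350894e-04  1.51625623e+00]
(0.366, 0.316, 0.2) [ 0.261 -0.091  0.097]
```

```bash
python3 -m pendant '[[-1,0.033,-0.011,0,0],[-1,0.033,-0.011,0,0],[-1,0.033,-0.011,0.01,0],[-1,0.033,-0.011,0.015,0],[-1,0.033,-0.012,0.02,0],[-1,0.033,-0.012,0.02,0],[-1,0.033,-0.012,0.02,0],[-1,0.03,-0.011,0.012,0]]'; python3 - <<'E'
from h import *
import cv2
s=env.get_state();im=env.read_camera('wrist');cv2.imwrite('pics/w1.png',im[:,:,::-1])
k=env.calibration('wrist');print(s['tcp_pos'],k['K'].round(1).tolist() if hasattr(k['K'],'round') else k['K'],np.round(k['tool_from_camera'],3).tolist())
hsv=cv2.cvtColor(im,cv2.COLOR_RGB2HSV);m=((hsv[...,0]<6)|(hsv[...,0]>174))&(hsv[...,1]>180)&(hsv[...,2]>90)
n,l,st,ce=cv2.connectedComponentsWithStats(m.astype(np.uint8))
def ray(uv,z):
    T=np.eye(4);T[:3,:3]=R.from_quat(np.roll(s['orientation'],-1)).as_matrix();T[:3,3]=s['tcp_pos']
    C=T@np.array(k['tool_from_camera']);d=C[:3,:3]@np.linalg.solve(k['K'],np.r_[uv,1]);return C[:3,3]+d*(z-C[2,3])/d[2]
for i in range(1,n):
    if st[i,4]>150: print(st[i],ce[i],ray(ce[i],.128))
E
```

```text
clock: 4.8
tcp_pos: [0.3651, 0.3154, 0.199]
orientation: [-0.0, 0.707, 0.707, -0.0]
wrist_force: [-0.2, 0.4, 0.1]
finger_gap: -0.0
grip_force: 0.0
[0.36514339 0.31542499 0.19898372] [[312.2, 0.0, 326.3], [0.0, 312.2, 202.8], [0.0, 0.0, 1.0]] [[-0.001, -0.957, -0.289, 0.074], [1.0, -0.001, -0.0, -0.0], [-0.0, -0.289, 0.957, -0.145], [0.0, 0.0, 0.0, 1.0]]
[312 193  42  38 891] [332.16386083 211.69135802] [0.36916371 0.31780358 0.128     ]
```

View pics/w1.png

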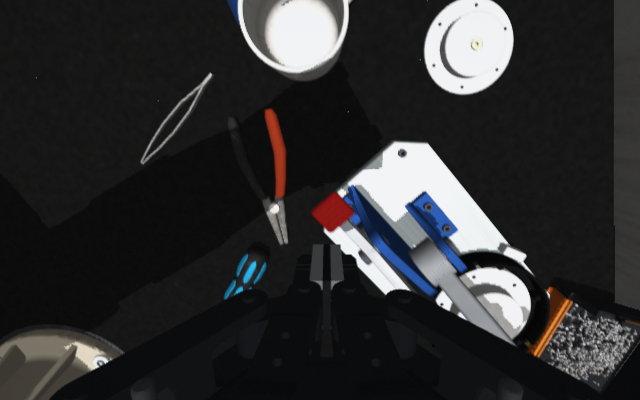

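The wrist view shows the red tab at (332,212), i.e. (0.369, 0.318), about 4 mm from the fit. I'll press slightly outward of its centre.

```bash
python3 -m pendant '[[-1,0.004,0,0.015,0],[-1,0.003,0,0.015,0],[-1,0,0,0.012,0],[-1,0,0,0.006,0],[-1,0,0,0.004,0],[-1,0,0,0.002,0]]'; python3 -m pendant '[[-1,0,0,0.004,0],[-1,0,0,0.003,0]]';python3 -m pendant '[[-1,0,0,0.003,0],[-1,0,0,0.002,0]]'
```

```text
clock: 5.6
tcp_pos: [0.3663, 0.3214, 0.1459]
orientation: [0.0, 0.707, 0.707, 0.0]
wrist_force: [-0.1, -0.5, 0.1]
finger_gap: 0.0004
grip_force: 0.0
clock: 5.85
tcp_pos: [0.3661, 0.3216, 0.1388]
orientation: [0.0, 0.707, 0.707, 0.0]
wrist_force: [0.2, 0.3, 0.6]
finger_gap: -0.0002
grip_force: 0.0
clock: 6.1
tcp_pos: [0.366, 0.3215, 0.1336]
orientation: [0.0, 0.707, 0.707, -0.0]
wrist_force: [-0.1, 0.8, 0.5]
finger_gap: -0.0001
grip_force: 0.0
```

```bash
python3 - <<'E'
from h import *
import cv2
a=env.read_camera('wrist')[150:300,250:410];b=env.read_camera('scene')[200:290,280:390]
o=np.hstack([cv2.resize(a,(400,375)),cv2.resize(b,(400,375))])
cv2.imwrite('pics/w2.png',o[:,:,::-1])
E
```

```text
(no output)
```

View pics/w2.png

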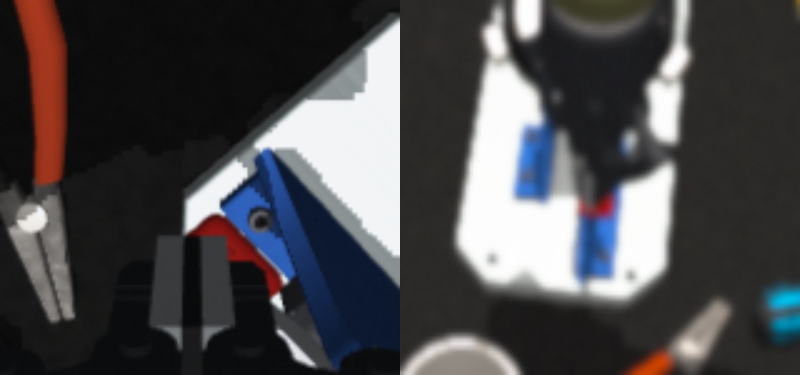

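The left half shows the fingertips over the outer half of the red tab, with no force so far. I'll shift 4 mm inward and press on in small steps.

```bash
python3 -m pendant '[[-1,-0.003,0.003,-0.003,0],[-1,0,0,0.003,0],[-1,0,0,0.002,0]]'; python3 -m pendant '[[-1,0,0,0.002,0],[-1,0,0,0,0]]';  python3 -m pendant '[[-1,0,0,0.002,0],[-1,0,0,0,0]]'
```

```text
clock: 6.58
tcp_pos: [0.3691, 0.3184, 0.1317]
orientation: [0.0, 0.707, 0.707, 0.0]
wrist_force: [0.6, -0.1, 0.1]
finger_gap: -0.0
grip_force: 0.0
clock: 6.82
tcp_pos: [0.3688, 0.3184, 0.1296]
orientation: [-0.0, 0.707, 0.707, -0.0]
wrist_force: [-0.4, 0.6, 0.1]
finger_gap: -0.0002
grip_force: 0.0
clock: 7.08
tcp_pos: [0.369, 0.3185, 0.1277]
orientation: [0.0, 0.707, 0.707, -0.0]
wrist_force: [0.1, -0.5, -0.1]
finger_gap: -0.0002
grip_force: 0.0
```

```bash
python3 -m pendant '[[-1,0,0,-0.03,0],[-1,0,0,-0.03,0],[-1,0,0,-0.012,0],[-1,0,0,0,0]]'; python3 - <<'E'
from h import *
import cv2
s=env.get_state();im=env.read_camera('wrist');sc=env.read_camera('scene');tp=env.read_camera('top')
a=im[150:270,260:400];b=sc[200:290,280:390]
k=env.calibration('wrist')
hsv=cv2.cvtColor(im,cv2.COLOR_RGB2HSV);m=((hsv[...,0]<6)|(hsv[...,0]>174))&(hsv[...,1]>180)&(hsv[...,2]>90)
n,l,st,ce=cv2.connectedComponentsWithStats(m.astype(np.uint8))
print(s['tcp_pos'],[(st[i].tolist(),ce[i]) for i in range(1,n) if st[i,4]>150])
o=np.hstack([cv2.resize(a,(437,375)),cv2.resize(cv2.imread('pics/w1.png')[150:270,260:400,::-1],(363,375))])
cv2.imwrite('pics/w3.png',o[:,:,::-1])
E
```

```text
clock: 7.58
tcp_pos: [0.3695, 0.3188, 0.2003]
orientation: [0.0, 0.707, 0.707, 0.001]
wrist_force: [0.5, -0.8, 0.6]
finger_gap: 0.0003
grip_force: 0.0
[0.36951611 0.31879937 0.20027625] [([306, 198, 42, 39, 915], array([326.62622951, 217.13661202]))]
```

View pics/w3.png

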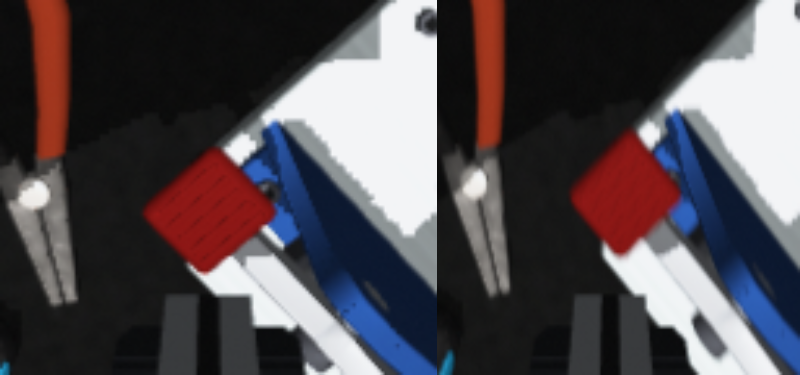

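```bash
python3 - <<'E'
from h import *
import cv2
k=env.calibration('wrist');q=env.get_state()['orientation']
Rm=R.from_quat(np.roll(q,-1)).as_matrix()
def C(tcp):
    T=np.eye(4);T[:3,:3]=Rm;T[:3,3]=tcp;return T@np.array(k['tool_from_camera'])
def ray(tcp,uv,z):
    c=C(tcp);d=c[:3,:3]@np.linalg.solve(k['K'],np.r_[uv,1]);return c[:3,3]+d*(z-c[2,3])/d[2]
def px(tcp,p):
    u=k['K']@(np.linalg.inv(C(tcp))@np.r_[p,1])[:3];return u[:2]/u[2]
t1=[.36514,.31542,.19898];t3=[.36952,.3188,.20028];t2=[.366,.3215,.1336]
for z in(.128,.120,.113): print(z,ray(t1,(332.2,211.7),z).round(4),ray(t3,(326.6,217.1),z).round(4))
print('tip px',px(t1,np.array(t1)-[0,0,.017]),px(t2,np.array(t2)-[0,0,.017]))
for z in (.128,.113): print('tab in w2',px(t2,ray(t1,(332.2,211.7),z)))
for c in('scene','top'):
    im=env.read_camera(c);hsv=cv2.cvtColor(im,cv2.COLOR_RGB2HSV);m=((hsv[...,0]<6)|(hsv[...,0]>174))&(hsv[...,1]>180)&(hsv[...,2]>90)
    old=cv2.cvtColor(cv2.imread(f'pics/{c}0.png'),cv2.COLOR_BGR2HSV);mo=((old[...,0]<6)|(old[...,0]>174))&(old[...,1]>180)&(old[...,2]>90)
    for mm in(mo,m):
        n,l,st,ce=cv2.connectedComponentsWithStats(mm.astype(np.uint8));print(c,[(st[i].tolist(),ce[i].round(1).tolist()) for i in range(1,n) if st[i,4]>15])
E
```

```text
0.128 [0.3691 0.3177 0.128 ] [0.3694 0.3165 0.128 ]
0.12 [0.3692 0.3151 0.12  ] [0.3694 0.3137 0.12  ]
0.113 [0.3694 0.3127 0.113 ] [0.3694 0.3112 0.113 ]
tip px [326.74904529 245.91135657] [326.74904529 245.91135657]
tab in w2 [332.55320915 261.37038718]
tab in w2 [332.52260709 257.06694192]
scene [([330, 244, 8, 8, 53], [333.3, 247.3])]
scene [([462, 213, 6, 5, 25], [464.4, 214.6]), ([330, 244, 8, 7, 50], [333.3, 247.2])]
top [([286, 241, 11, 11, 71], [290.9, 246.4])]
top []
```

```bash
python3 - <<'E'
from h import *
k=env.calibration('wrist');Rm=R.from_quat(np.roll(env.get_state()['orientation'],-1)).as_matrix()
def px(tcp,p):
    T=np.eye(4);T[:3,:3]=Rm;T[:3,3]=tcp
    u=k['K']@(np.linalg.inv(T@np.array(k['tool_from_camera']))@np.r_[p,1])[:3];return u[:2]/u[2]
t1=[.36514,.31542,.19898];t3=[.36952,.3188,.20028]
o=[lambda p:proj('top',p)-(290.9,246.4),lambda p:proj('scene',p)-(333.3,247.2),lambda p:px(t1,p)-(332.2,211.7),lambda p:px(t3,p)-(326.6,217.1)]
for sel in ([0,1],[1,2],[0,2],[0,1,2,3]):
    r=least_squares(lambda p:np.concatenate([o[i](p) for i in sel]),[.37,.31,.12]);print(sel,r.x.round(4),r.fun.round(1))
E
```

```text
[0, 1] [0.3681 0.3175 0.1277] [ 0.2  0.2 -0.2 -0. ]
[1, 2] [0.3691 0.3168 0.1254] [-0.3  0.2 -0.   0.1]
[0, 2] [0.3691 0.3179 0.1285] [ 0.  -0.1 -0.  -0. ]
[0, 1, 2, 3] [0.3692 0.3168 0.1268] [ 0.5 -0.1 -0.3 -0.2  0.1  0.8 -0.3 -0.9]
```

The scene pixel of the tab is unchanged (333,247), so it has not moved and the tips never reached it. They seem to sit further back than assumed, so I'll descend further and watch the force.

```bash
python3 -m pendant '[[-1,0,0,0.03,0],[-1,0,0,0.03,0],[-1,0,0,0.012,0],[-1,0,0,0.003,0],[-1,0,0,0,0]]'; python3 -m pendant '[[-1,0,0,0.003,0],[-1,0,0,0,0]]';  python3 -m pendant '[[-1,0,0,0.003,0],[-1,0,0,0,0]]'; python3 - <<'E'
from h import *
import cv2
c='scene';im=env.read_camera(c)
cv2.imwrite('pics/s4.png',np.hstack([cv2.resize(im[200:290,280:390],(400,375)),cv2.resize(env.read_camera('wrist')[150:300,250:410],(400,375))])[:,:,::-1])
E
```

```text
clock: 8.45
tcp_pos: [0.3693, 0.3186, 0.1255]
orientation: [0.0, 0.707, 0.707, 0.0]
wrist_force: [-0.6, 0.2, 2.1]
finger_gap: -0.0001
grip_force: 1.0
clock: 8.7
tcp_pos: [0.3694, 0.3192, 0.1225]
orientation: [-0.0, 0.707, 0.707, 0.001]
wrist_force: [-2.9, 1.4, 3.5]
finger_gap: 0.0001
grip_force: 2.0
clock: 8.95
tcp_pos: [0.3693, 0.3183, 0.1186]
orientation: [0.0, 0.707, 0.707, -0.0]
wrist_force: [0.2, 0.3, -0.0]
finger_gap: 0.0003
grip_force: 0.0
```

View pics/s4.png

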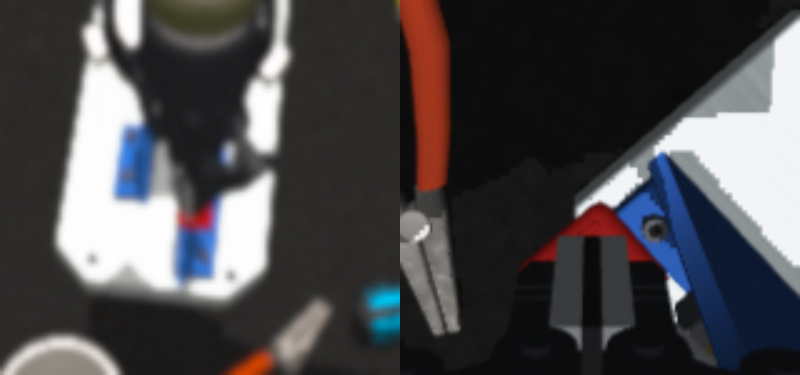

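Force rose to 3.5 N and then dropped to 0, so the pawl snapped out. I'll lift, check the tab pixel in the scene view, and move above the crossbar.

```bash
python3 -m pendant '[[-1,0,0,-0.03,0],[-1,0,0,-0.04,0],[-1,0,0,-0.04,0],[-1,0,0,-0.04,0],[-1,0,0,0,0]]'; python3 - <<'E'
from h import *
import cv2
s=env.get_state();im=env.read_camera('scene');hsv=cv2.cvtColor(im,cv2.COLOR_RGB2HSV);m=((hsv[...,0]<6)|(hsv[...,0]>174))&(hsv[...,1]>180)&(hsv[...,2]>90)
n,l,st,ce=cv2.connectedComponentsWithStats(m.astype(np.uint8));print([(st[i].tolist(),ce[i].round(1).tolist()) for i in range(1,n) if st[i,4]>15])
env.read_camera('wrist');
print(proj('scene',(.369,.317,.127)),proj('scene',(.369,.317,.113)),local(s,(.589,.136,.26)))
E
```

```text
clock: 9.68
tcp_pos: [0.3707, 0.3193, 0.2719]
orientation: [0.001, 0.707, 0.707, 0.003]
wrist_force: [0.3, 0.3, -0.3]
finger_gap: 0.0001
grip_force: 0.0
[([462, 213, 6, 5, 24], [464.3, 214.7]), ([330, 248, 8, 8, 51], [333.2, 251.4])]
[332.96949133 247.01517652] [332.80393065 250.54397408] [-0.18323228  0.21831155  0.01260216]
```

The tab sank about 15 mm (row 247 → 251) and stayed down, so the pawl is out. Now to the crossbar.

```bash
python3 -m pendant '[[-1,-0.026,0.031,0,0],[-1,-0.026,0.031,0,0],[-1,-0.026,0.031,0,0],[-1,-0.026,0.031,0,0],[-1,-0.026,0.031,0,0],[-1,-0.026,0.031,0,0],[-1,-0.027,0.032,0,0],[-1,0,0,0,0]]'; python3 - <<'E'
from h import *
import cv2
s=env.get_state();print(s['tcp_pos'],s['joint_pos'].round(2) if hasattr(s['joint_pos'],'round') else s['joint_pos'])
a=env.read_camera('wrist');b=env.read_camera('scene')[110:270,250:410]
cv2.imwrite('pics/w5.png',np.hstack([cv2.resize(a,(480,300)),cv2.resize(b,(300,300))])[:,:,::-1])
k=env.calibration('wrist');T=np.eye(4);T[:3,:3]=R.from_quat(np.roll(s['orientation'],-1)).as_matrix();T[:3,3]=s['tcp_pos']
c=np.linalg.inv(T@np.array(k['tool_from_camera']))
v=[.50132,.20904,2.3136]
for y in(-.033,0,.033):
    p=np.array(pts(.524)['bar'])+[0,y,.011];u=k['K']@(c@np.r_[world(v,p),1])[:3];print((u[:2]/u[2]*.75).round())
E
```

```text
clock: 10.78
tcp_pos: [0.588, 0.1332, 0.2657]
orientation: [-0.001, 0.709, 0.706, -0.002]
wrist_force: [-0.4, 0.1, 0.3]
finger_gap: -0.0001
grip_force: 0.0
[0.58799037 0.13316858 0.26571469] [ 0.09  0.37  0.22  1.42 -0.    1.66]
[260. 146.]
[235. 168.]
[212. 188.]
```

View pics/w5.png

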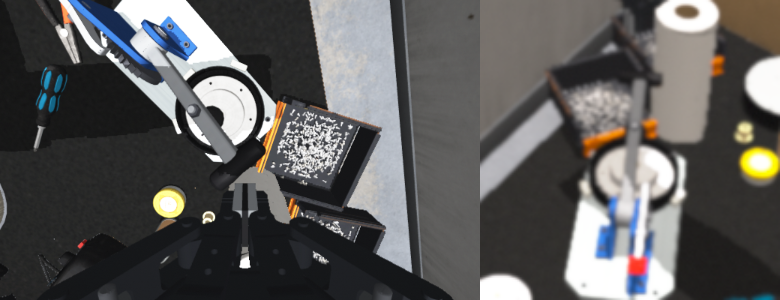

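The wrist view shows the crossbar at about (215–258, 140–185) in the picture, matching the prediction within a few mm, and the fingertips are above its near half. Descending.

```bash
python3 -m pendant '[[-1,0.003,0.001,0.02,0],[-1,0,0,0.02,0],[-1,0,0,0.015,0],[-1,0,0,0.008,0],[-1,0,0,0.004,0],[-1,0,0,0.0,0]]'; python3 -m pendant '[[-1,0,0,0.006,0],[-1,0,0,0,0]]';python3 -m pendant '[[-1,0,0,0.006,0],[-1,0,0,0,0]]'
```

```text
clock: 11.62
tcp_pos: [0.588, 0.1385, 0.2021]
orientation: [0.0, 0.707, 0.707, 0.0]
wrist_force: [0.5, 0.0, 0.3]
finger_gap: -0.0004
grip_force: 0.0
clock: 11.88
tcp_pos: [0.5879, 0.1383, 0.1956]
orientation: [-0.0, 0.707, 0.707, -0.0]
wrist_force: [-0.2, 0.2, 0.6]
finger_gap: 0.0003
grip_force: 0.0
clock: 12.12
tcp_pos: [0.5882, 0.1384, 0.1898]
orientation: [0.0, 0.707, 0.707, 0.0]
wrist_force: [0.1, 0.5, 0.2]
finger_gap: 0.0
grip_force: 0.0
```

```bash
python3 -m pendant '[[-1,-0.001,0.001,0.006,0],[-1,0,0,0,0]]';python3 -m pendant '[[-1,-0.001,0.001,0.006,0],[-1,0,0,0,0]]';python3 -m pendant '[[-1,-0.001,0.001,0.006,0],[-1,0,0,0,0]]'
```

```text
clock: 12.38
tcp_pos: [0.59, 0.1366, 0.1847]
orientation: [0.001, 0.707, 0.707, 0.0]
wrist_force: [0.7, -1.7, 2.9]
finger_gap: -0.0001
grip_force: 1.9
clock: 12.62
tcp_pos: [0.5916, 0.1355, 0.1791]
orientation: [0.002, 0.708, 0.707, 0.001]
wrist_force: [1.8, -3.0, 5.2]
finger_gap: -0.0003
grip_force: 2.5
clock: 12.88
tcp_pos: [0.5929, 0.1346, 0.1732]
orientation: [0.002, 0.708, 0.707, 0.001]
wrist_force: [2.0, -1.7, 5.8]
finger_gap: 0.0006
grip_force: 2.6
```

```bash
python3 -m pendant '[[-1,-0.002,0.002,0.006,0],[-1,-0.002,0.0018,0.006,0],[-1,-0.002,0.0016,0.006,0],[-1,-0.0016,0.0015,0.006,0]]';python3 -m pendant '[[-1,-0.0014,0.0013,0.006,0],[-1,-0.0012,0.001,0.006,0],[-1,-0.001,0.001,0.006,0],[-1,-0.001,0.001,0.006,0]]'
```

```text
clock: 13.38
tcp_pos: [0.6001, 0.1267, 0.1495]
orientation: [0.002, 0.708, 0.707, 0.001]
wrist_force: [1.6, -4.7, 7.5]
finger_gap: 0.0001
grip_force: 3.6
clock: 13.88
tcp_pos: [0.6044, 0.1223, 0.1253]
orientation: [0.002, 0.708, 0.707, 0.001]
wrist_force: [2.4, -4.1, 5.4]
finger_gap: 0.0001
grip_force: 3.1
```

```bash
python3 -m pendant '[[-1,0.001,-0.001,0.006,0],[-1,0,0,0.006,0],[-1,0,0,0.006,0],[-1,0,0,0.006,0]]';python3 -m pendant '[[-1,0,0,0.005,0],[-1,0,0,0.004,0]]'; python3 -m pendant '[[-1,0,0,0.002,0],[-1,0,0,0,0]]'
```

```text
clock: 14.38
tcp_pos: [0.6027, 0.1241, 0.1009]
orientation: [0.001, 0.707, 0.707, 0.001]
wrist_force: [0.7, -0.1, 6.8]
finger_gap: 0.0001
grip_force: 2.6
clock: 14.62
tcp_pos: [0.6024, 0.1242, 0.0917]
orientation: [0.001, 0.707, 0.707, 0.001]
wrist_force: [1.8, -0.8, 5.8]
finger_gap: -0.0004
grip_force: 2.4
clock: 14.88
tcp_pos: [0.6017, 0.1244, 0.0893]
orientation: [0.0, 0.707, 0.707, 0.001]
wrist_force: [1.4, 1.4, 3.7]
finger_gap: 0.0003
grip_force: 1.7
```

```bash
python3 -m pendant '[[-1,0,0,0.002,0],[-1,0,0,0,0]]'; python3 -m pendant '[[-1,0,0,0.002,0],[-1,0,0,0,0]]';python3 -m pendant '[[-1,0,0,0.002,0],[-1,0,0,0,0]]'
```

```text
clock: 15.12
tcp_pos: [0.6014, 0.1244, 0.0871]
orientation: [0.0, 0.707, 0.707, 0.0]
wrist_force: [1.4, 0.3, 4.6]
finger_gap: -0.0002
grip_force: 2.0
clock: 15.38
tcp_pos: [0.6015, 0.1244, 0.0852]
orientation: [0.0, 0.707, 0.707, 0.0]
wrist_force: [1.6, -0.2, 5.0]
finger_gap: 0.0001
grip_force: 2.5
clock: 15.62
tcp_pos: [0.6018, 0.1244, 0.0846]
orientation: [0.001, 0.707, 0.707, 0.001]
wrist_force: [-0.8, 0.1, 12.1]
finger_gap: 0.0001
grip_force: 5.9
```

The force jumped to 12 N, so the shoe is on the lid. I'll press a little firmer, then retreat straight up and look.

```bash
python3 -m pendant '[[-1,0,0,0.001,0],[-1,0,0,0.001,0],[-1,0,0,0,0],[-1,0,0,0,0]]'; python3 -m pendant '[[-1,0,0,-0.01,0],[-1,0,0,-0.03,0],[-1,0,0,-0.04,0],[-1,0,0,-0.05,0],[-1,0,0,-0.05,0],[-1,0,0,0,0],[-1,0,0,0,0]]'; python3 - <<'E'
from h import *
import cv2
a=env.read_camera('wrist');s=env.read_camera('scene')
hsv=cv2.cvtColor(s,cv2.COLOR_RGB2HSV);m=((hsv[...,0]<6)|(hsv[...,0]>174))&(hsv[...,1]>180)&(hsv[...,2]>90)
n,l,st,ce=cv2.connectedComponentsWithStats(m.astype(np.uint8));print([ce[i].round(1).tolist() for i in range(1,n) if st[i,4]>15])
v=[.50132,.20904,2.3136];print('bar scene expected',proj('scene',world(v,pts(0)['bar'])))
cv2.imwrite('pics/w6.png',np.hstack([cv2.resize(a,(480,300)),cv2.resize(s[130:270,260:400],(300,300))])[:,:,::-1])
E
```

```text
clock: 16.12
tcp_pos: [0.6019, 0.1244, 0.0842]
orientation: [0.001, 0.707, 0.707, 0.001]
wrist_force: [-5.0, -0.3, 20.4]
finger_gap: 0.0004
grip_force: 10.3
clock: 17.0
tcp_pos: [0.6005, 0.1242, 0.2596]
orientation: [-0.001, 0.707, 0.707, -0.001]
wrist_force: [-0.6, -0.4, 0.0]
finger_gap: -0.0002
grip_force: 0.0
[[333.4, 251.7]]
bar scene expected [335.07679678 171.06125844]
```

View pics/w6.png

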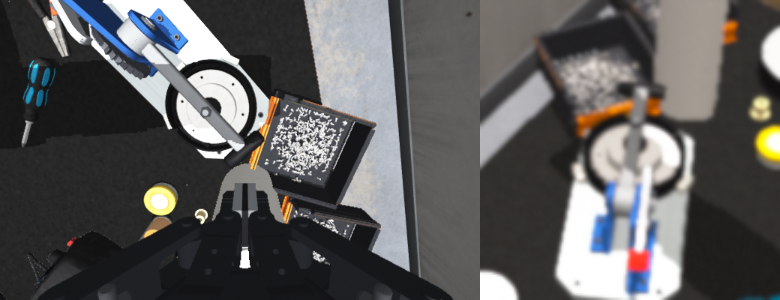

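The arm is level: the crossbar is at scene row 172, against 171 expected. The tab is still down (row 251.7), the lid is centred in its ring, and the gripper is clear.

```bash
python3 -c "
from workcell import env
print(env.hand_in())"
```

```text
the job is handed in; nothing more can be done
None
```

The job is handed in at about 17 s: the pawl clicked out and stayed out, the swing arm is level with its shoe pressed on the lid (20 N before I let go), and the gripper is clear; the hand-in call gave no verdict.

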